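# Shut the marked valve of the hose-coupling test box

### The job

Push the loose cover of the valve box straight back, away from the robot, all the way to its stop, so that the valves underneath are uncovered; then push the handle that ends in a round disc clockwise (seen from above) until that valve is fully shut. Only push: do not lift or tip the cover, leave the plain bar handle as it is and the fittings, carton and spanner standing about where they are, and finish clear of everything.

Things in the scene. Friction and masses are not known exactly. Their poses are not given: they have to be found in the camera images.
- box: Grey valve box fixed to the bench, 320 mm (x) by 340 mm (y), flat top 85 mm high; origin at the centre of its underside. Its x points away from the robot (turned up to 0.3 rad), y left, z up. The front half is the valve pit, the rear half a solid deck. Beside it: a ledge on the left (y 170 to 250 mm, 85 mm high), hose outlets on the right (38 mm out), a gauge behind the rear left corner (195 mm high).
- pit (a point): Centre of the pit floor, 12 mm above the bench, at x -75 mm, y 0 of the box. The open-topped pit is 140 mm (x) by 300 mm (y) inside; its walls reach up to 85 mm above the bench. Under each handle lie its brass valve body and a pipe to the front wall, whose tops are 40 mm above the bench.
- stop (a point): Middle of the near face of the rear stop strip (14 mm high) on the box's top, at x +151 mm of the box, 85 mm above the bench. The cover slides along the box's x between two guide strips 10 mm high (inner faces at y -162 and +162 mm) until its rear edge meets this stop.
- cover: Loose flat aluminium cover plate, 158 mm (x) by 318 mm (y) by 6 mm, 0.5 to 0.85 kg, with an upright flange across it; origin at the centre of its underside, axes like the box's. It lies on the box's flat top, at first over the pit, hiding the valves (origin at x -75 to -65 mm of the box); against the stop it is at x +72 mm. It slides with a push of a few newtons.
- cover_flange (a point): Centre of the cover's upright flange, 8 mm thick in x, 110 mm long in y, standing 30 mm above the plate (its top 121 mm above the bench); 60 mm in front of (-x) the cover's origin and 21 mm above it.
- disc_handle_pivot (a point): On the vertical turning axis of the marked valve, at its handle's mid-height (65 mm above the bench), at x -30 mm of the box and at y either -85 or +45 mm of the box (the other valve has the other place).
- disc_handle_end (a point): Centre of the round disc, 30 mm across and 16 mm high, that ends the marked valve's handle and marks it; 66 mm from the pivot. From the pivot the handle is a black bar 12 mm wide and 16 mm high (57 to 73 mm above the bench).
- disc_handle (a joint): Turn of the marked handle in rad: 0 is open (the handle points to the box's -x, at the robot), growing clockwise seen from above, to 1.571 (stop, shut: the handle points to the box's +y, left). Starts between 0 and 0.35. Stays where it is left; about 3 N at its end moves it.
- bar_handle_pivot (a point): The same point of the other valve, whose handle has no disc.
- bar_handle_end (a point): End of the other valve's handle, a plain straight black bar 12 mm wide, 16 mm high; this point is 76 mm from its pivot, 5 mm short of the bar's very end.
- bar_handle (a joint): Turn of the plain handle in rad, measured likewise; starts between 0 and 0.35, to be left as it is.
- cap: loose aluminium cap, 48 mm across, 30 mm high, standing on the box's left ledge; origin at its underside's centre. Bystander.
- adapter: loose brass adapter, 36 mm across, 45 mm high, standing on the box's left ledge; origin at its underside's centre. Bystander.
- coupling_left: loose aluminium hose coupling, 96 mm across, 60 mm high, on the table left of the box; origin at its underside's centre. Bystander.
- coupling_right: loose steel hose coupling, 84 mm across, 55 mm high, on the table right of the box; origin at its underside's centre. Bystander.
- carton: small loose carton 90 x 130 x 70 mm high, on the table left of the box; origin at its underside's centre. Bystander.
- spanner: loose spanner 200 mm long, lying on the table right of the box; origin at its underside's centre. Bystander.
- reducer: loose brass reducer, 66 mm across, 45 mm high, on the table right of the box; origin at its underside's centre. Bystander.

How it is judged:
By the outcome, as a careful person would: the job done as asked, in the order asked, and still so for the second after the job is handed in, with the robot touching nothing.
It also fails if it takes over 51 s, if anything falls off the work surface, if the arm or the gripper's body presses on something with over 40 N, if the wrist force passes 120 N, or if a joint passes its speed limit or range.

### The arm

A 6-joint arm with a two-finger parallel gripper is mounted at the origin on the work surface. World frame = base frame: x ahead of the robot, y to its left, z up, the work surface at z = 0. Lengths are in m, angles in degrees, forces in N, time in s.
With the tool pointing down it reaches from about 0.25 to 0.725 m from the base axis. Payload 9.7 kg.
Tool frame: the origin (TCP) lies at the very end of the fingers, on their centre line; the grasp point (between the pads) lies 19 mm behind it (env.pinch_z is the distance from the TCP to the grasp point, in m); x points along the fingers, y is the direction in which the jaws open and shut, and the axes are right-handed (so a half turn about x gives the same grasp; the last joint's range is limited). The gripper opens to 85 mm and grips with 20 to 120 N. Pads are 22 mm wide; open, the fingers measure 114 mm over their backs; the gripper's body (76 mm by 85 mm) begins 54 mm behind the grasp point. The pads swing forward as they close: fully open they stand 13 mm farther back than shut.
Start: joints at [-66.75, 4.979, 10.078, 95.1, 0, 90], TCP at [0.217, -0.505, 0.231] pointing down, gripper open.
Joint ranges: [-179.16, 179.16], [-48.56, 103.87], [-65.8, 70.77], [-126.05, 130.52], [-82.76, 87.17], [-180, 180]. Speed limits (degrees/s): [127.2, 127.2, 147.25, 180, 180, 180].

### API

Orientations are given as a 3x3 rotation matrix whose columns are the frame's x, y, z axes.
In Python, from rig import env gives the robot as it stands.
- The arm moves only by the tool move_arm, never from a script. Its argument "steps" is a list that holds one entry, the list of rows, each a list of 4 numbers: the shift along the tool's x, y, z in mm, then the turn about the tool's x in rad. A call has 1 to 10 rows; each row is the pose to reach, as a shift and turn from the pose commanded when the call began, along the tool's axes at that moment; what a row does not reach only later rows make up. A row lasts 1/12 s, in which the tool goes at most 41.7 mm and 7.16 degrees, less where a joint would pass 70% of its speed; a pose out of reach is approached as far as the arm can. A call with a gripper value outside its range is refused whole. "grip" is the finger opening in mm, from 0 to 85.4, set as the call begins (left out, the last holds). The fingers move at their own pace and stop on an object; "newtons" is the grip in N (left out, the last holds). Time passes only in rows, so rows that repeat a pose let the fingers close. It gives the time, the measured TCP pose, the force and the opening at its end, in the units of the state.
- env.observe(): the state, without advancing time (a new reading comes with each control period).
- env.camera(name): name is "side" or "top" or "wrist"; returns a dict with "img" (400x640x3 uint8, red, green, blue), "depth" (400x640 float32, m along the optical axis (not along the pixel's ray), 0 where there is no reading), "fx", "fy", "cx", "cy" (pixels), "world_from_camera" (4x4, takes a point from camera to world coordinates). Camera axes: x right, y down, z forward; pixel columns grow to the right and rows downward; lengths in m; the calibration is good to about 2 mm. A picture is of the moment at which its call begins.
- env.job_done(): hands the job in, once; it reports no verdict.
The state is a dict: "time": time; "joint_positions": joint angles; "joint_vel": joint speeds; "tau": joint torques, N m; "eef_pos": TCP position; "orientation": TCP orientation; "wrist_force": force on the tool from outside, world axes, zero at the start; "wrist_torque": the same for the moment, N m; "finger_gap": opening from 0.0 (shut) to 1.0 (fully open).
Only numpy, scipy, OpenCV 4.12 (cv2) and the standard library are available. Lean on these libraries where they do the work, as an engineer would, in place of code of your own. Each camera call takes 0.05 s, during which the arm holds its last target.

## Working session

There is one attempt and no reset: what is moved stays moved. The work goes in short steps, Python scripts to look and compute and a tool call to move; the robot and the scene stay as the last step left them, time stands still between calls to the robot, and variables do not carry over. Pictures are saved under pics/ and viewed, and the job is handed in when it is done.

Besides the shell and the picture viewer there is one more tool, called after "Emit:" as name(argument=value, ...), one argument or row to a line, values as JSON. move_arm: Moves the arm, as the interface text tells. Its arguments: {"type":"object","properties":{"steps":{"type":"array","items":{"type":"array","items":{"type":"array","items":{"type":"number"}}}},"grip":{"type":"number"},"newtons":{"type":"number"}},"required":["steps"]}

```bash
mkdir -p pics; ls; python3 - <<'E'
from rig import env
import cv2,numpy as np
s=env.observe(); print(s)
for n in("top","side"):
    c=env.camera(n); cv2.imwrite(f"pics/{n}0.png",c["img"][:,:,::-1])
    np.savez(f"{n}0.npz",**c)
    print(n,c["fx"],c["fy"],c["cx"],c["cy"],np.round(c["world_from_camera"],4).tolist())
E
```

```text
pics
{'time': 0.0, 'joint_positions': array([-6.67509442e+01,  5.01211166e+00,  1.00350072e+01,  9.51019089e+01,
        1.17223733e-03,  8.99995853e+01]), 'joint_vel': array([ 0.02186772, -0.15190962,  0.02930649, -0.04927907, -0.01936554,
        0.04122384]), 'tau': array([-5.83019810e-04, -5.20383596e+01,  4.64808977e+01,  1.58467039e-02,
       -1.03015370e-04,  4.41797340e-06]), 'eef_pos': array([ 0.21701046, -0.5051137 ,  0.23057834]), 'orientation': array([[-5.25549735e-04,  3.94734990e-01, -9.18794869e-01],
       [ 1.27513727e-03, -9.18793984e-01, -3.94735340e-01],
       [-9.99999049e-01, -1.37904263e-03, -2.04693625e-05]]), 'wrist_force': array([-0.64769957,  0.45091059,  0.34816298]), 'wrist_torque': array([-0.03323481,  0.03389536, -0.03718955]), 'finger_gap': 1.0023048085069137}
top 410.55378268389 410.55378268389 323.212370575936 196.99480307173258 [[-0.0134, -0.9936, 0.1119, 0.4422], [-0.9996, 0.0106, -0.026, 0.0032], [0.0246, -0.1122, -0.9934, 1.2308], [0.0, 0.0, 0.0, 1.0]]
side 473.54055767915924 473.54055767915924 321.2680265623744 190.56974704758082 [[-0.9951, -0.033, 0.0934, 0.4647], [-0.0966, 0.5291, -0.843, 1.0078], [-0.0216, -0.8479, -0.5297, 0.7462], [0.0, 0.0, 0.0, 1.0]]
```

View pics/top0.png

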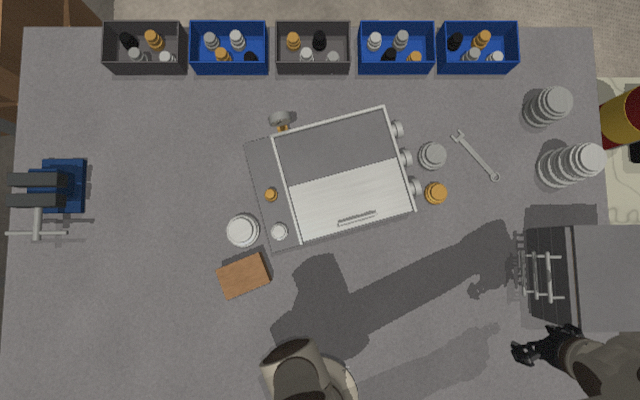

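View pics/side0.png

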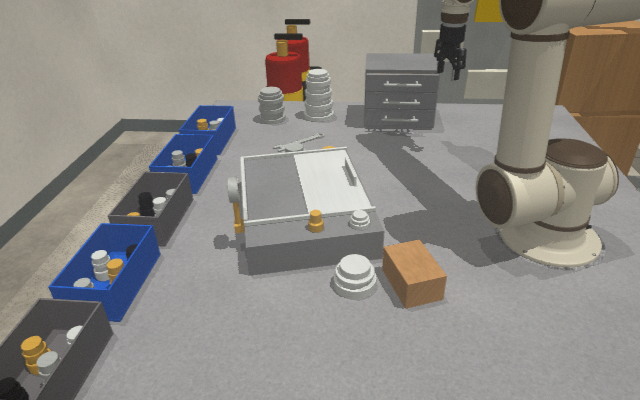

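The top view shows the box around (330,175), turned left. The white cover lies over the front half, with its flange at about (357,217). I'll zoom in and measure.

```bash
cat > h.py <<'E'
import numpy as np,cv2
def load(f): return dict(np.load(f))
def ray(c,u,v,z):
    M=c["world_from_camera"]; d=M[:3,:3]@np.array([(u-c["cx"])/c["fx"],(v-c["cy"])/c["fy"],1.])
    o=M[:3,3]; return (o+d*(z-o[2])/d[2])
def cloud(c):
    v,u=np.mgrid[0:400,0:640]; d=c["depth"]; 
    P=np.stack([(u-c["cx"])/c["fx"]*d,(v-c["cy"])/c["fy"]*d,d],-1); M=c["world_from_camera"]
    return P@M[:3,:3].T+M[:3,3]
def proj(c,p):
    M=np.linalg.inv(c["world_from_camera"]); q=M[:3,:3]@p+M[:3,3]
    return c["fx"]*q[0]/q[2]+c["cx"],c["fy"]*q[1]/q[2]+c["cy"]
E
python3 - <<'E'
from h import *
c=load("top0.npz"); im=c["img"][:,:,::-1]
cv2.imwrite("pics/top0z.png",cv2.resize(im[90:260,225:450],None,fx=3.5,fy=3.5,interpolation=cv2.INTER_CUBIC))
P=cloud(c); z=P[...,2]
hsv=cv2.cvtColor(c["img"],cv2.COLOR_RGB2HSV)
m=(z>.08)&(z<.1)&(c["depth"]>0)
m=m.astype(np.uint8); n,l,s,ct=cv2.connectedComponentsWithStats(m)
for i in np.argsort(-s[1:,4])[:4]+1: print(s[i],ct[i])
w=((hsv[...,2]>170)&(hsv[...,1]<40)&(z>.086)&(z<.095)).astype(np.uint8)
w=cv2.morphologyEx(w,cv2.MORPH_OPEN,np.ones((5,5)))
n,l,s,ct=cv2.connectedComponentsWithStats(w); i=1+np.argmax(s[1:,4]); print(s[i])
cn=max(cv2.findContours((l==i).astype(np.uint8),0,2)[0],key=cv2.contourArea)
pts=np.array([ray(c,*p[0],.091)[:2] for p in cn],np.float32); print(cv2.minAreaRect(pts)); print(cv2.boxPoints(cv2.minAreaRect(pts)))
f=(z>.105)&(z<.13)&(P[...,0]>.2)&(P[...,0]<.8)&(abs(P[...,1])<.15); print(f.sum()); q=P[f]; print(np.median(q,0), cv2.minAreaRect(q[:,:2].astype(np.float32)))
E
```

```text
[  243   104   175   148 16161] [329.86325104 176.63325289]
[444  20  77  44 709] [483.19181946  41.17912553]
[101  19  80  45 702] [138.06410256  40.03133903]
[360  20  76  44 662] [398.37462236  41.4244713 ]
[ 292  161  116   74 3748]
((0.566185712814331, -0.10167396068572998), (0.15349632501602173, 0.31566619873046875), 15.032444953918457)
[[ 0.4511274   0.03085208]
 [ 0.53300047 -0.27401173]
 [ 0.681244   -0.2342    ]
 [ 0.59937096  0.07066381]]
365
[0.49589937 0.09198779 0.11574365] ((0.5088918209075928, -0.0120011568069458), (0.5606092214584351, 0.26481497287750244), 19.573246002197266)
```

View pics/top0z.png

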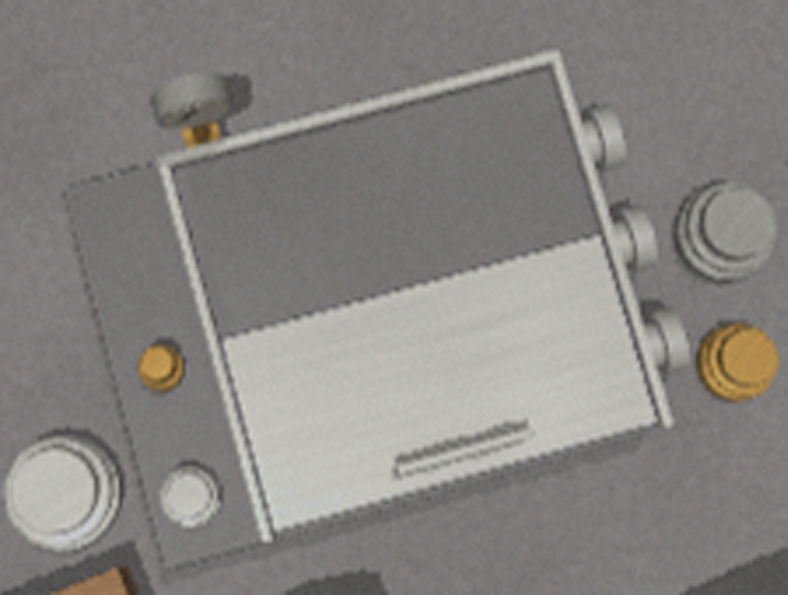

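```bash
python3 - <<'E'
from h import *
c=load("top0.npz")
def zc(a,b,z): return ray(c,a/3.5+225-.5*0,b/3.5+90,z)[:2]
# outer strip corners
RL=zc(160,161,.099);RR=zc(558,51,.099);FL=zc(266,542,.095);FR=zc(668,425,.095)
for n,p in zip("RL RR FL FR".split(),(RL,RR,FL,FR)):print(n,p)
for a,b in((RL,RR),(FL,FR)): d=a-b; print(np.linalg.norm(d),np.degrees(np.arctan2(-d[0],d[1])))
for a,b in((RL,FL),(RR,FR)): d=a-b; print(np.linalg.norm(d),np.degrees(np.arctan2(d[1],d[0])))
print("centre",(RL+RR+FL+FR)/4)
# stop inner face corners at z .085 (base of the strip) & cover corners
print("stopinner L,R",zc(176,172,.085),zc(553,68,.085))
print("cover corners RL RR FL FR",[zc(*p,.091).round(4) for p in((225,340),(601,236),(275,532),(659,421))])
print("flange top ends", [zc(*p,.121).round(4) for p in((396,478),(533,434),(396,460),(527,423))])
t=load("side0.npz"); cv2.imwrite("pics/side0z.png",cv2.resize(t["img"][130:280,210:400,::-1],None,fx=4,fy=4,interpolation=cv2.INTER_CUBIC))
E
```

```text
RL [0.74389987 0.11901011]
RR [ 0.83361618 -0.20498439]
FL [0.43854944 0.03625558]
FR [ 0.52684215 -0.28444528]
0.3361866269730612 15.477775595028739
0.3326328936505496 15.392855372993811
0.3163656123154306 15.16376177116773
0.31689799065069496 14.52165847396722
centre [ 0.63572691 -0.08354099]
stopinner L,R [0.73838649 0.10746072] [ 0.8239893  -0.20297655]
cover corners RL RR FL FR [array([0.5993, 0.0679]), array([ 0.6813, -0.2368]), array([0.4463, 0.0292]), array([ 0.5304, -0.2783])]
flange top ends [array([ 0.4863, -0.0651]), array([ 0.5191, -0.1722]), array([ 0.5002, -0.0653]), array([ 0.5277, -0.1677])]
```

View pics/side0z.png

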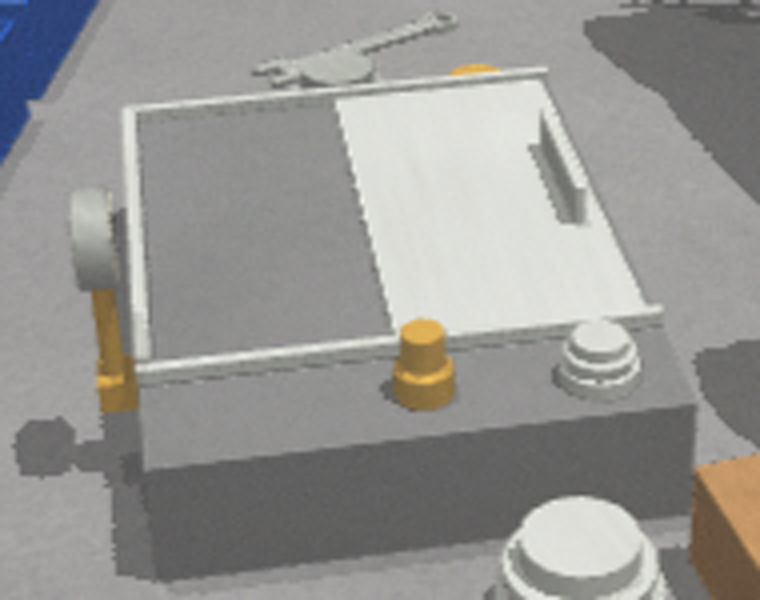

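The box yaw is about 15°, its centre is near (0.6355, -0.085), and the cover is at box x of about -74 mm, so it has about 146 mm to travel. First I'll shut the fingers and move high towards a point in front of the flange.

Emit:
move_arm(
  steps=[
    [[0,-22,-33.5,0.015],[0,-44,-67,0.03],[0,-66,-100.5,0.045],[0,-88,-134,0.06],[0,-110,-167.5,0.075],[0,-132,-201,0.09],[0,-154,-234.5,0.105],[0,-176,-268,0.12],[0,-198,-301.5,0.135],[0,-220,-335,0.144]],
  ],
  grip=0,
  newtons=20,
)

```text
time: 0.93
eef_pos: [0.4386, -0.169, 0.2312]
orientation: [[-0.0, 0.258, -0.966], [-0.0, -0.966, -0.258], [-1.0, 0.0, 0.0]]
wrist_force: [1.4, -0.7, 0.6]
finger_gap: -0.0
```

```bash
cat >> h.py <<'E'
Y=np.radians(15.0); B=np.array([.6355,-.085]); R=np.array([[np.cos(Y),-np.sin(Y)],[np.sin(Y),np.cos(Y)]])
def tobox(p): return R.T@(np.asarray(p)[:2]-B)
def tow(b): return B+R@np.asarray(b)
def rep(env):
    s=env.observe(); O=s["orientation"]
    print("t",s["time"],"tcp",s["eef_pos"].round(4),"box",(tobox(s["eef_pos"])*1000).round(1),"F",s["wrist_force"].round(2),"gap",s["finger_gap"])
    print("tool z yaw",np.degrees(np.arctan2(O[1,2],O[0,2])), "j",s["joint_positions"].round(1))
E
python3 - <<'E'
from rig import env
from h import *
rep(env)
for n in("side","wrist"):
    c=env.camera(n); cv2.imwrite(f"pics/{n}1.png",c["img"][:,:,::-1]); np.savez(f"{n}1.npz",**c)
rep(env)
E
```

```text
t 0.9333 tcp [ 0.4386 -0.169   0.2312] box [-211.9  -30.2] F [ 1.39 -0.7   0.65] gap -0.0002748381693297795
tool z yaw -165.0481034488766 j [-21.1  -5.9  -0.8  95.2  -0.  144. ]
t 1.0333 tcp [ 0.4401 -0.1667  0.2307] box [-209.9  -28.4] F [-0.73 -0.32  0.14] gap 0.00019218631211277216
tool z yaw -164.68249701147693 j [-2.080e+01 -5.800e+00 -7.000e-01  9.510e+01  1.000e-01  1.439e+02]
```

View pics/side1.png

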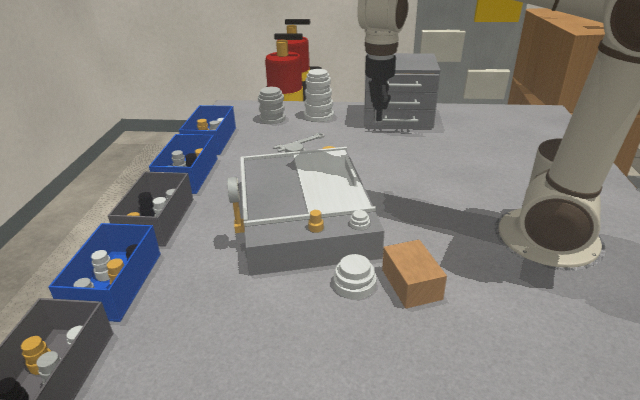

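View pics/wrist1.png

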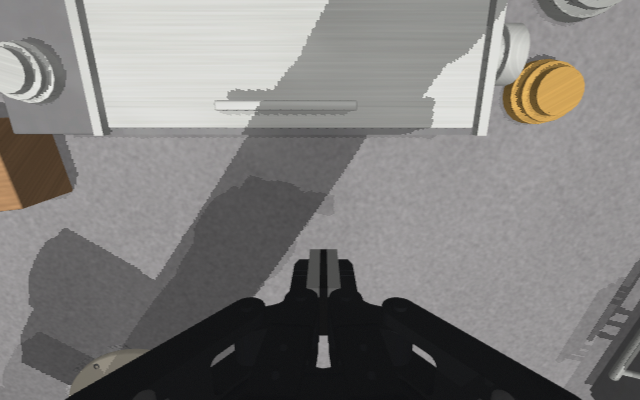

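The wrist view shows the flange at columns 215–357, row ~105. The guide strips run parallel to the tool's forward direction, and the shut fingers are at (323,255). I'll refine the cover and box pose from this view.

```bash
python3 - <<'E'
from h import *
c=load("wrist1.npz")
print(c["world_from_camera"].round(3).tolist())
for n,u,v,z in(("flange near-top L",215,109,.121),("R",357,109,.121),("far-top L",215,101,.121),("R",357,101,.121),("cover front L",104,128,.091),("R",477,130,.091),("strip L front outer",94,135,.095),("strip R front outer",487,135,.095),("strip L back",66,0,.095),("strip R back",503,0,.095)):
    p=ray(c,u,v,z); print(n,p.round(4),(tobox(p)*1000).round(1))
E
```

```text
[[0.261, -0.919, -0.296, 0.517], [-0.965, -0.249, -0.079, -0.144], [-0.001, 0.307, -0.952, 0.374], [0.0, 0.0, 0.0, 1.0]]
flange near-top L [ 0.4899 -0.0656  0.121 ] [-135.6   56.5]
R [ 0.5184 -0.1707  0.121 ] [-135.3  -52.4]
far-top L [ 0.4957 -0.0646  0.121 ] [-129.7   55.9]
R [ 0.524 -0.169  0.121] [-129.5  -52.2]
cover front L [0.4456 0.0349 0.091 ] [-152.4  165. ]
R [ 0.5292 -0.2802  0.091 ] [-153.2 -161. ]
strip L front outer [0.4383 0.0404 0.095 ] [-158.   172.2]
strip R front outer [ 0.5273 -0.2884  0.095 ] [-157.1 -168.4]
strip L back [0.5369 0.066  0.095 ] [-56.2 171.3]
strip R back [ 0.6245 -0.258   0.095 ] [ -55.4 -164.3]
```

Emit:
move_arm(
  steps=[
    [[30,-10,-10,0],[62,-21,-24,0],[94,-32,-36,0],[120,-32,-36,0],[130,-32,-36,0],[130,-32,-36,0]],
  ],
)

```text
time: 1.53
eef_pos: [0.4629, -0.1307, 0.0989]
orientation: [[-0.004, 0.259, -0.966], [0.001, -0.966, -0.259], [-1.0, -0.002, 0.004]]
wrist_force: [-0.9, 0.1, 0.9]
finger_gap: -0.001
```

```bash
python3 - <<'E'
from rig import env
from h import *
c=env.camera("wrist"); cv2.imwrite("pics/wrist2.png",c["img"][:,:,::-1])
rep(env)
E
```

```text
t 1.5833 tcp [ 0.4638 -0.1311  0.101 ] box [-1.778e+02 -1.000e-01] F [ 0.04 -0.03  0.65] gap 0.0007105942115963071
tool z yaw -165.0288457817367 j [-15.8  -4.8 -14.1  80.8  -0.  149.3]
```

View pics/wrist2.png

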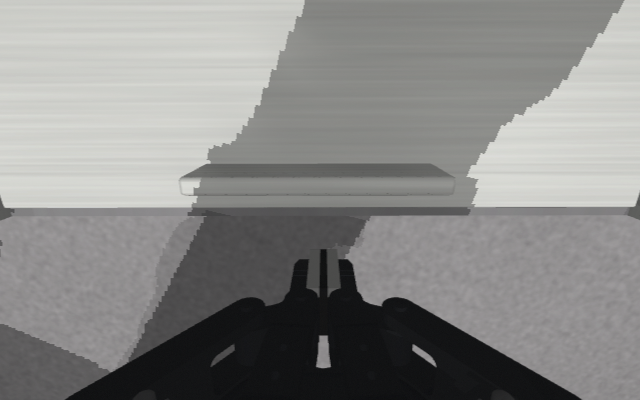

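Emit:
move_arm(
  steps=[
    [[0,0,-12,0],[0,0,-21,0],[0,0,-26,0],[0,0,-31,0],[0,0,-37,0],[0,0,-45,0],[0,0,-54,0],[0,0,-63,0],[0,0,-72,0],[0,0,-80,0]],
  ],
)

```text
time: 2.42
eef_pos: [0.542, -0.1101, 0.1018]
orientation: [[-0.001, 0.259, -0.966], [-0.001, -0.966, -0.259], [-1.0, 0.0, 0.001]]
wrist_force: [-6.2, -1.9, 4.6]
finger_gap: 0.001
```

```bash
python3 - <<'E'
from rig import env
from h import *
rep(env)
c=env.camera("wrist"); cv2.imwrite("pics/wrist3.png",c["img"][:,:,::-1])
E
```

```text
t 2.4167 tcp [ 0.542  -0.1101  0.1018] box [-96.8  -0. ] F [-6.19 -1.91  4.63] gap 0.0010738493456714183
tool z yaw -165.01253783630904 j [-11.5   4.9  -4.4  80.8  -0.  153.6]
```

View pics/wrist3.png

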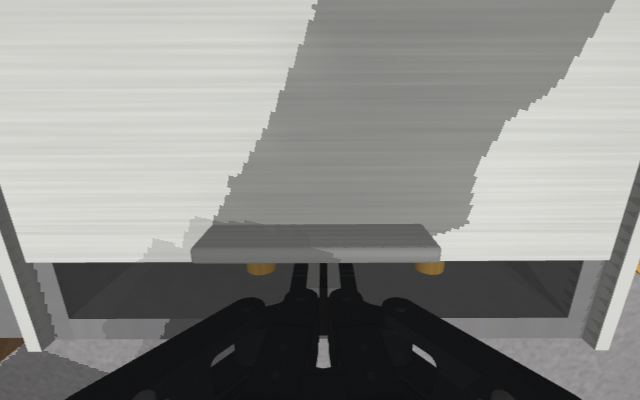

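The cover slides straight with about 6 N, and its front edge (row 262) is square to the pit. I'll keep pushing.

Emit:
move_arm(
  steps=[
    [[0,0,-8,0],[0,0,-17,0],[0,0,-26,0],[0,0,-35,0],[0,0,-44,0],[0,0,-53,0],[0,0,-61,0],[0,0,-68,0],[0,0,-74,0],[0,0,-79,0]],
  ],
)

```text
time: 3.3
eef_pos: [0.6182, -0.0896, 0.1015]
orientation: [[-0.001, 0.259, -0.966], [-0.0, -0.966, -0.259], [-1.0, 0.0, 0.001]]
wrist_force: [-4.7, -2.1, 3.0]
finger_gap: -0.004
```

```bash
python3 - <<'E'
from rig import env
from h import *
rep(env)
c=env.camera("top"); np.savez("top4.npz",**c); cv2.imwrite("pics/top4.png",cv2.resize(c["img"][90:260,225:450,::-1],None,fx=3.5,fy=3.5,interpolation=cv2.INTER_CUBIC))
E
```

```text
t 3.3 tcp [ 0.6182 -0.0896  0.1015] box [-17.9   0. ] F [-4.71 -2.13  2.96] gap -0.003776048868537751
tool z yaw -165.00179091082867 j [ -8.2  14.6   6.7  82.1  -0.  156.8]
```

View pics/top4.png

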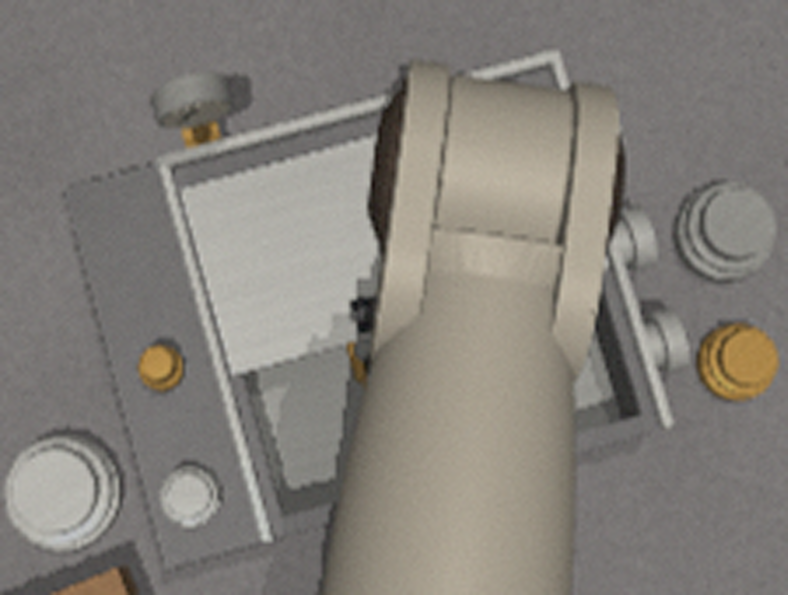

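The top view shows about 15 mm left before the stop. I'll creep in and watch the force.

Emit:
move_arm(
  steps=[
    [[0,0,-3,0],[0,0,-6,0],[0,0,-8,0],[0,0,-10,0],[0,0,-11.5,0],[0,0,-13,0],[0,0,-14,0]],
  ],
)

```text
time: 3.93
eef_pos: [0.6315, -0.086, 0.1013]
orientation: [[-0.0, 0.259, -0.966], [-0.0, -0.966, -0.259], [-1.0, -0.0, 0.0]]
wrist_force: [-4.5, -1.5, 2.8]
finger_gap: -0.003
```

Emit:
move_arm(
  steps=[
    [[0,0,-1,0],[0,0,-2,0]],
  ],
)

```text
time: 4.1
eef_pos: [0.6334, -0.0855, 0.1013]
orientation: [[-0.0, 0.259, -0.966], [-0.0, -0.966, -0.259], [-1.0, -0.0, 0.0]]
wrist_force: [-4.9, -0.3, 3.3]
finger_gap: -0.0
```

Emit:
move_arm(
  steps=[
    [[0,0,-1,0],[0,0,-1,0]],
  ],
)

```text
time: 4.27
eef_pos: [0.6345, -0.0852, 0.1013]
orientation: [[-0.0, 0.259, -0.966], [-0.0, -0.966, -0.259], [-1.0, 0.0, 0.0]]
wrist_force: [-4.2, -1.1, 1.3]
finger_gap: -0.001
```

Emit:
move_arm(
  steps=[
    [[0,0,-1,0],[0,0,-1,0]],
  ],
)

```text
time: 4.43
eef_pos: [0.6352, -0.0849, 0.1013]
orientation: [[-0.001, 0.259, -0.966], [0.0, -0.966, -0.259], [-1.0, -0.0, 0.001]]
wrist_force: [-5.9, -1.1, 2.8]
finger_gap: -0.002
```

Emit:
move_arm(
  steps=[
    [[0,0,-1,0],[0,0,-1,0]],
  ],
)

```text
time: 4.6
eef_pos: [0.6357, -0.0846, 0.1013]
orientation: [[-0.002, 0.259, -0.966], [0.0, -0.966, -0.259], [-1.0, -0.001, 0.002]]
wrist_force: [-9.7, -0.9, 3.9]
finger_gap: -0.002
```

```bash
python3 - <<'E'
from rig import env
from h import *
rep(env)
c=env.camera("top"); np.savez("top5.npz",**c); cv2.imwrite("pics/top5.png",cv2.resize(c["img"][100:220,260:410,::-1],None,fx=5,fy=5,interpolation=cv2.INTER_CUBIC))
c=env.camera("wrist"); cv2.imwrite("pics/wrist5.png",c["img"][:,:,::-1])
E
```

```text
t 4.6 tcp [ 0.6357 -0.0846  0.1013] box [0.3 0.4] F [-9.74 -0.88  3.88] gap -0.0018005221036195155
tool z yaw -164.99913907470537 j [ -7.6  17.    9.6  82.7  -0.  157.4]
```

View pics/top5.png

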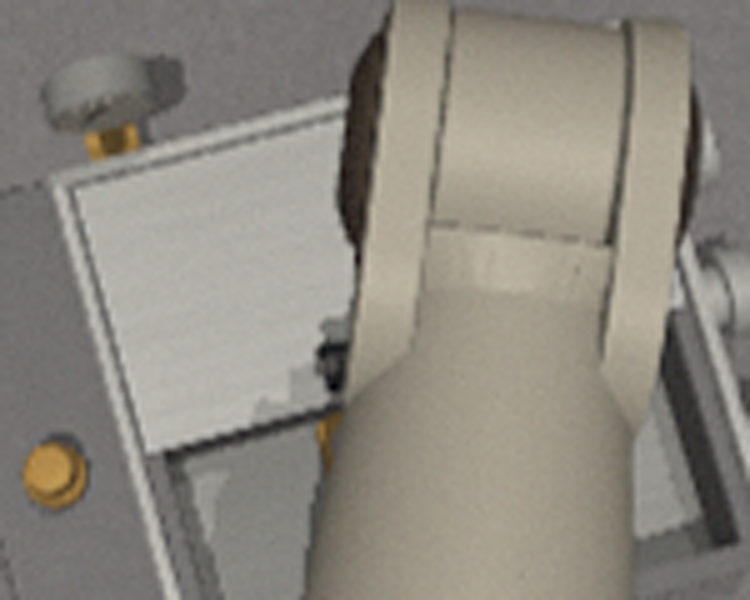

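View pics/wrist5.png

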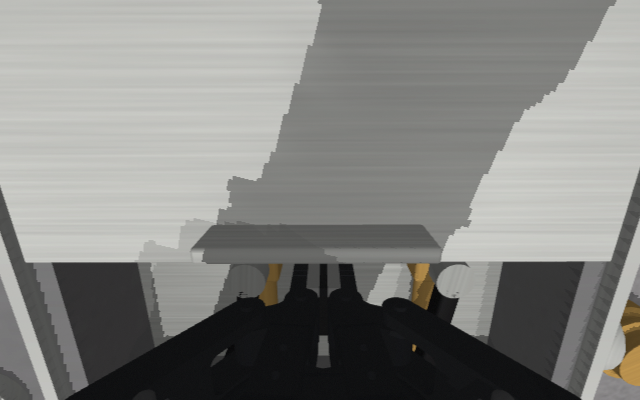

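Emit:
move_arm(
  steps=[
    [[0,0,-1.5,0],[0,0,-2.5,0],[0,0,-2.5,0]],
  ],
)

```text
time: 4.95
eef_pos: [0.6357, -0.0846, 0.1013]
orientation: [[-0.006, 0.258, -0.966], [-0.001, -0.966, -0.258], [-1.0, -0.001, 0.006]]
wrist_force: [-22.5, -3.6, 10.1]
finger_gap: 0.0
```

The force rose to 22 N with no further travel, so the cover is against the stop. I'll back off and rise for a look at the valves.

Emit:
move_arm(
  steps=[
    [[0,0,8,0],[0,0,30,0],[0,0,60,0],[-30,0,90,0],[-65,0,110,0],[-95,0,135,0],[-120,0,160,0],[-140,0,185,0],[-150,0,200,0],[-150,0,200,0]],
  ],
)

```text
time: 5.78
eef_pos: [0.445, -0.1365, 0.255]
orientation: [[0.006, 0.258, -0.966], [-0.002, -0.966, -0.258], [-1.0, 0.003, -0.006]]
wrist_force: [0.2, 0.3, 0.2]
finger_gap: 0.001
```

```bash
python3 - <<'E'
from rig import env
from h import *
rep(env)
for n in("top","wrist","side"):
    c=env.camera(n); np.savez(f"{n}6.npz",**c); cv2.imwrite(f"pics/{n}6.png",c["img"][:,:,::-1])
c=load("top6.npz");cv2.imwrite("pics/top6z.png",cv2.resize(c["img"][100:250,245:445,::-1],None,fx=4,fy=4,interpolation=cv2.INTER_CUBIC))
E
```

```text
t 5.7833 tcp [ 0.445  -0.1365  0.255 ] box [-197.3   -0.4] F [0.23 0.28 0.25] gap 0.0009958314357217544
tool z yaw -165.06097390028407 j [-17.1  -6.3   1.5  97.5   0.  148. ]
```

View pics/top6z.png

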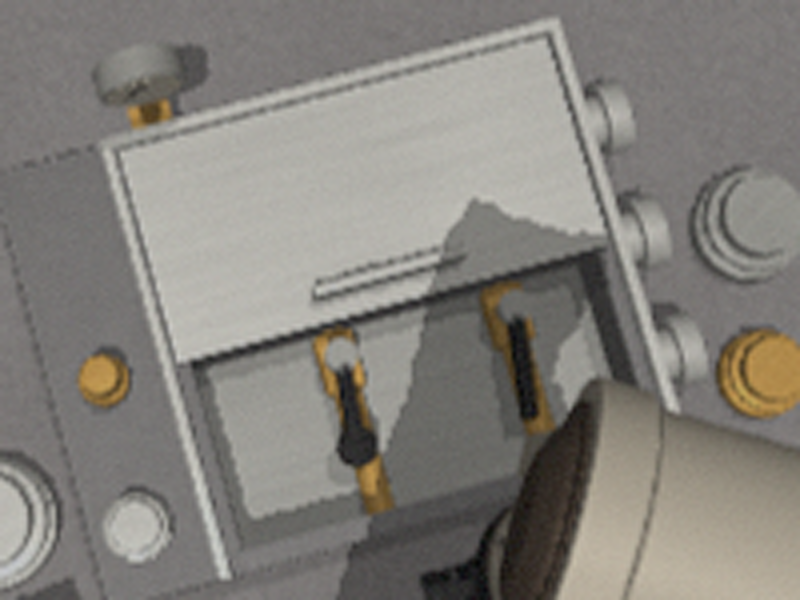

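View pics/wrist6.png

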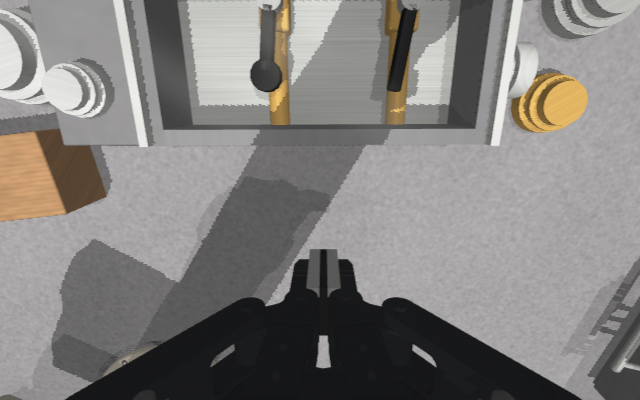

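The cover is flush against the stop. The marked handle is the left one, with its disc at wrist pixel (266,75) and its pivot near (270,8). The plain bar is on the right, ending near (395,90). Next I'll measure both.

```bash
python3 - <<'E'
from h import *
c=load("wrist6.npz");t=load("top6.npz")
def z4(a,b,z): return ray(t,a/4+245,b/4+100,z)
for n,p in(("disc w",ray(c,266,75,.073)),("disc t",z4(357,447,.073)),("piv t",z4(342,352,.073)),("piv w",ray(c,270,6,.073)),("bar end w",ray(c,394,91,.073)),("bar end t",z4(530,418,.073)),("bar piv t",z4(515,305,.073)),("pit FL",ray(c,163,128,.085)),("pit FR",ray(c,477,128,.085)),("cover rear L",z4(120,152,.091)),("cover rear R",z4(548,38,.091)),("cover front L",z4(181,364,.091))): print(n,p.round(4),(tobox(p)*1000).round(1))
E
```

```text
disc w [ 0.5313 -0.0583  0.073 ] [-93.8  52.8]
disc t [ 0.5302 -0.0578  0.073 ] [-94.6  53.6]
piv t [ 0.5981 -0.0482  0.073 ] [-26.6  45.2]
piv w [ 0.5884 -0.05    0.073 ] [-36.4  46. ]
bar end w [ 0.549  -0.1806  0.073 ] [-108.2  -69.9]
bar end t [ 0.5495 -0.1811  0.073 ] [-108.   -70.6]
bar piv t [ 0.6308 -0.1727  0.073 ] [-27.2 -83.5]
pit FL [0.459  0.0253 0.085 ] [-141.9  152.2]
pit FR [ 0.5368 -0.2663  0.085 ] [-142.3 -149.6]
cover rear L [0.7402 0.1077 0.091 ] [151.  159.1]
cover rear R [ 0.8218 -0.199   0.091 ] [ 150.4 -158.3]
cover front L [0.5884 0.0653 0.091 ] [ -6.6 157.3]
```

Emit:
move_arm(
  steps=[
    [[10,-3,-30,0],[30,-6,-60,0],[55,-9,-90,0],[85,-10,-109,0],[115,-10,-109,0],[140,-10,-109,0],[140,-10,-109,0]],
  ],
)

```text
time: 6.52
eef_pos: [0.5462, -0.0965, 0.1037]
orientation: [[-0.01, 0.26, -0.966], [0.002, -0.966, -0.26], [-1.0, -0.005, 0.009]]
wrist_force: [-0.8, 0.9, -0.5]
finger_gap: 0.004
```

```bash
python3 - <<'E'
from rig import env
from h import *
c=env.camera("wrist"); cv2.imwrite("pics/wrist7.png",c["img"][:,:,::-1])
rep(env)
E
```

```text
t 6.5667 tcp [ 0.547  -0.0969  0.1073] box [-88.5  11.4] F [-0.57 -0.12  0.36] gap -0.0006235644915724178
tool z yaw -164.94556922392692 j [-10.1   5.5  -3.1  81.8   0.  154.9]
```

View pics/wrist7.png

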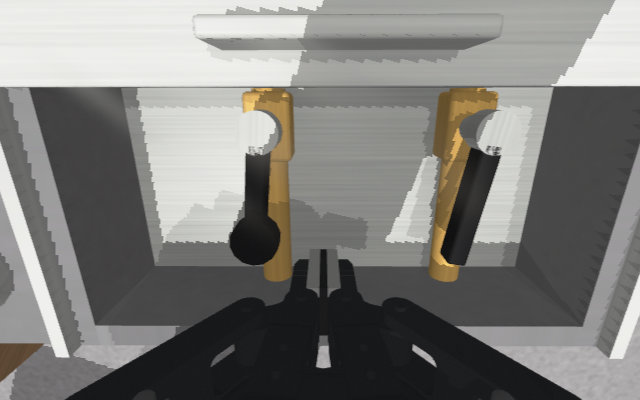

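The view is clear: the disc is at (255,240), the bar end at (455,258), and the fingertip at (323,250) between them. I'll descend beside the disc.

Emit:
move_arm(
  steps=[
    [[15,0,0,0],[30,0,0,0],[42,0,0,0],[51,0,0,0],[51,0,0,0]],
  ],
)

```text
time: 6.98
eef_pos: [0.5479, -0.0978, 0.0591]
orientation: [[-0.002, 0.259, -0.966], [0.0, -0.966, -0.259], [-1.0, -0.001, 0.002]]
wrist_force: [0.5, 0.2, -0.5]
finger_gap: 0.002
```

```bash
python3 - <<'E'
from rig import env
from h import *
c=env.camera("wrist"); cv2.imwrite("pics/wrist8.png",c["img"][:,:,::-1])
rep(env)
E
```

```text
t 7.0333 tcp [ 0.5483 -0.0978  0.0602] box [-87.6  10.2] F [0.12 0.13 0.45] gap -0.0017025210986693644
tool z yaw -165.00135447192574 j [-10.1   6.1  -7.6  76.3   0.  154.9]
```

View pics/wrist8.png

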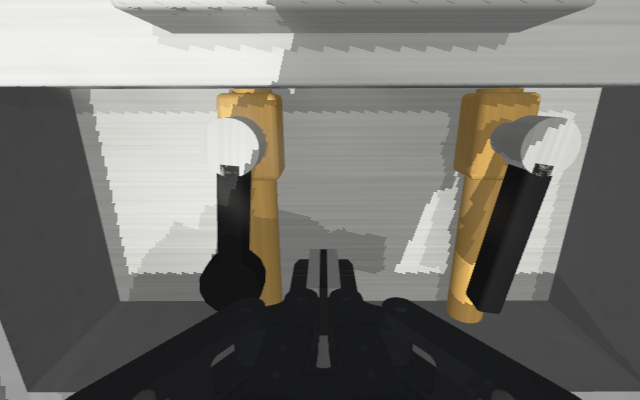

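Emit:
move_arm(
  steps=[
    [[4,-6,0,0],[4,-12,1,0],[4,-18,3.5,0],[4,-23,5,0],[4,-28.5,6.5,0],[4,-35,7,0],[4,-42,6.5,0],[4,-48,5.5,0],[4,-55,4.5,0],[4,-55,4.5,0]],
  ],
)

```text
time: 7.87
eef_pos: [0.5293, -0.0447, 0.0563]
orientation: [[-0.001, 0.26, -0.966], [0.0, -0.966, -0.26], [-1.0, -0.001, 0.001]]
wrist_force: [0.6, -1.4, 0.5]
finger_gap: -0.005
```

```bash
python3 - <<'E'
from rig import env
from h import *
rep(env)
c=env.camera("wrist"); cv2.imwrite("pics/wrist9.png",c["img"][:,:,::-1])
E
```

```text
t 7.8667 tcp [ 0.5293 -0.0447  0.0563] box [-92.1  66.4] F [ 0.64 -1.41  0.54] gap -0.005212440520761128
tool z yaw -164.94989807967465 j [ -4.8   2.7 -11.7  75.6   0.  160.1]
```

View pics/wrist9.png

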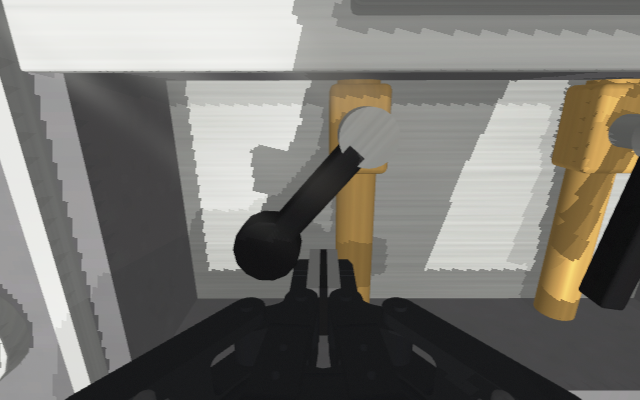

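The disc leads the finger and the handle is at about 40°. I'll continue the arc.

Emit:
move_arm(
  steps=[
    [[0,-6.5,-2.5,0],[0,-13,-6,0],[0,-19,-10,0],[0,-24.5,-14.5,0],[0,-29.5,-20,0],[0,-34,-26,0],[0,-37.5,-33,0],[0,-37.5,-33,0]],
  ],
)

```text
time: 8.58
eef_pos: [0.5529, 0.0001, 0.0561]
orientation: [[0.0, 0.26, -0.966], [0.001, -0.966, -0.26], [-1.0, -0.001, -0.0]]
wrist_force: [0.4, 0.7, -0.3]
finger_gap: 0.001
```

```bash
python3 - <<'E'
from rig import env
from h import *
rep(env)
c=env.camera("wrist"); cv2.imwrite("pics/wrist10.png",c["img"][:,:,::-1])
E
```

```text
t 8.5833 tcp [5.529e-01 1.000e-04 5.610e-02] box [-57.7 103.6] F [ 0.43  0.67 -0.28] gap 0.0005891821602641053
tool z yaw -164.93984932431476 j [-0.000e+00  5.600e+00 -8.600e+00  7.570e+01  1.000e-01  1.649e+02]
```

View pics/wrist10.png

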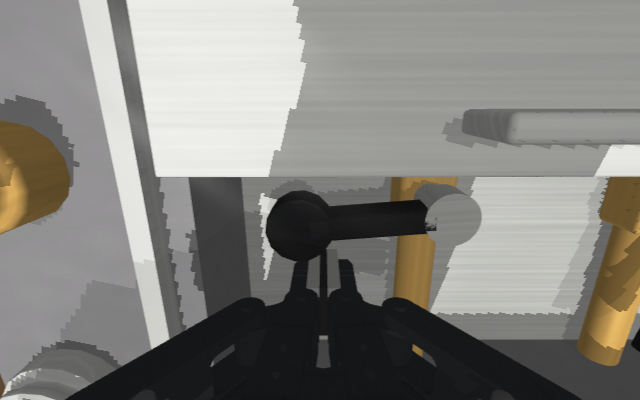

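The handle is nearly square to the box x. I'll creep forward to its stop.

Emit:
move_arm(
  steps=[
    [[0,-0.5,-1.5,0],[0,-1,-3,0],[0,-1,-4,0],[0,-1,-4,0]],
  ],
)

```text
time: 8.97
eef_pos: [0.5554, 0.0009, 0.0562]
orientation: [[-0.001, 0.259, -0.966], [0.0, -0.966, -0.259], [-1.0, -0.001, 0.0]]
wrist_force: [-2.0, -0.6, 0.0]
finger_gap: -0.001
```

Emit:
move_arm(
  steps=[
    [[0,0,-1,0],[0,0,-2,0],[0,0,-2,0]],
  ],
)

```text
time: 9.22
eef_pos: [0.5576, 0.0013, 0.0563]
orientation: [[-0.0, 0.259, -0.966], [0.0, -0.966, -0.259], [-1.0, -0.0, 0.0]]
wrist_force: [-3.3, 1.1, -0.3]
finger_gap: -0.002
```

Emit:
move_arm(
  steps=[
    [[0,0,-1,0],[0,0,-2,0],[0,0,-2,0]],
  ],
)

```text
time: 9.47
eef_pos: [0.5587, 0.0017, 0.0562]
orientation: [[-0.002, 0.259, -0.966], [-0.0, -0.966, -0.259], [-1.0, -0.0, 0.002]]
wrist_force: [-8.2, -2.3, 3.0]
finger_gap: -0.002
```

Emit:
move_arm(
  steps=[
    [[0,0,-1,0],[0,0,-2,0],[0,0,-2,0]],
  ],
)

```text
time: 9.72
eef_pos: [0.559, 0.0018, 0.056]
orientation: [[-0.005, 0.259, -0.966], [-0.001, -0.966, -0.259], [-1.0, -0.0, 0.005]]
wrist_force: [-16.3, -3.7, 7.7]
finger_gap: 0.003
```

```bash
python3 - <<'E'
from rig import env
from h import *
rep(env)
c=env.camera("wrist"); cv2.imwrite("pics/wrist11.png",c["img"][:,:,::-1])
E
```

```text
t 9.7167 tcp [0.559  0.0018 0.056 ] box [-51.4 103.7] F [-16.3   -3.65   7.71] gap 0.00333307210301475
tool z yaw -165.01797417934847 j [ 2.000e-01  6.700e+00 -7.400e+00  7.610e+01 -1.000e-01  1.652e+02]
```

View pics/wrist11.png

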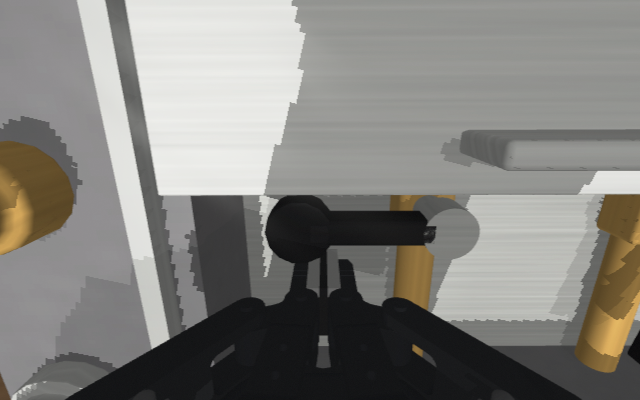

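The force rose to 16 N with no further travel, and the handle points square to +y, so the valve is shut. I'll back off, rise and retreat.

Emit:
move_arm(
  steps=[
    [[0,0,6,0],[0,0,18,0],[0,2,30,0],[-30,4,32,0],[-65,8,32,0],[-100,12,32,0],[-135,20,40,0],[-165,35,60,0],[-180,50,85,0],[-180,70,110,0]],
  ],
)

```text
time: 10.6
eef_pos: [0.4743, -0.0942, 0.2407]
orientation: [[0.007, 0.26, -0.966], [-0.001, -0.966, -0.26], [-1.0, 0.003, -0.007]]
wrist_force: [0.8, -1.1, -0.2]
finger_gap: 0.004
```

Emit:
move_arm(
  steps=[
    [[0,30,20,0],[0,65,40,0],[0,100,55,0],[0,135,65,0],[0,165,70,0],[0,190,70,0],[0,190,70,0],[0,190,70,0]],
  ],
)

```text
time: 11.27
eef_pos: [0.455, -0.2967, 0.236]
orientation: [[0.0, 0.257, -0.966], [-0.0, -0.966, -0.257], [-1.0, 0.0, -0.0]]
wrist_force: [-0.7, -0.3, -0.4]
finger_gap: -0.002
```

```bash
python3 - <<'E'
from rig import env
from h import *
rep(env)
for n in("top","side"):
    c=env.camera(n); np.savez(f"{n}12.npz",**c); cv2.imwrite(f"pics/{n}12.png",c["img"][:,:,::-1])
c=load("top12.npz");cv2.imwrite("pics/top12z.png",cv2.resize(c["img"][100:250,245:445,::-1],None,fx=4,fy=4,interpolation=cv2.INTER_CUBIC))
E
```

```text
t 11.2667 tcp [ 0.455  -0.2967  0.236 ] box [-229.1 -157.7] F [-0.69 -0.26 -0.39] gap -0.0018462052407952128
tool z yaw -165.11823874675963 j [-33.1   4.1   9.7  95.5   0.  132. ]
```

View pics/top12z.png

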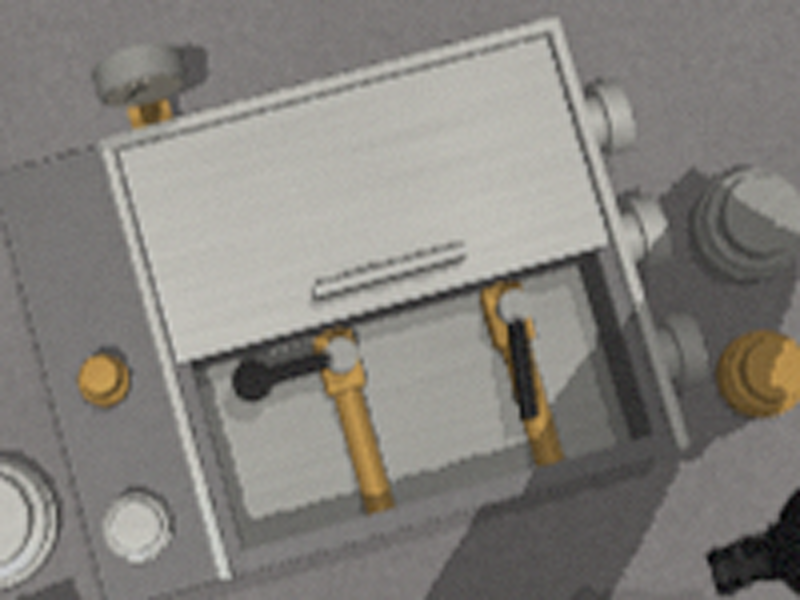

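View pics/side12.png

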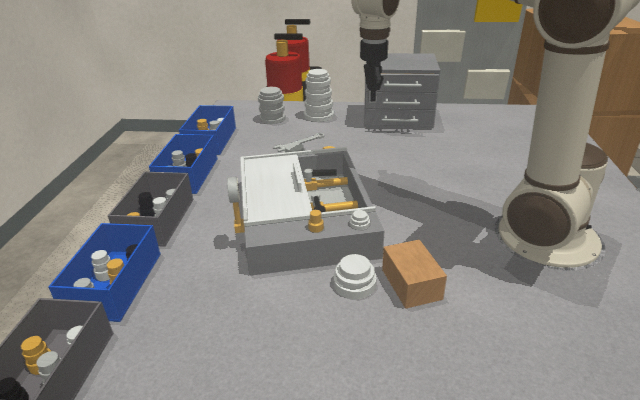

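The cover is against the stop, the disc (252,381) points left, the bar is unchanged at (530,418), and the bystanders haven't moved. I'll do one numeric check before handing in.

```bash
python3 - <<'E'
from rig import env
from h import *
t=load("top12.npz"); t0=load("top6.npz")
g=cv2.cvtColor(t["img"],cv2.COLOR_RGB2GRAY)
P=cloud(t)
f=lambda a,b,z:(tobox(ray(t,a/4+245,b/4+100,z))*1000).round(1)
d=f(252,381,.073);print("disc",d,"handle turn",np.arctan2(d[1]-46.5,-(d[0]+28)),"bar end",f(530,418,.073),"cover",f(120,152,.091),f(548,38,.091))
rep(env); print(env.job_done())
E
```

```text
disc [-29.4 112.5] handle turn 1.5495873862176754 bar end [-108.   -70.6] cover [151.  159.1] [ 150.4 -158.3]
t 11.3667 tcp [ 0.455  -0.2951  0.2365] box [-228.8 -156.3] F [ 0.06  0.89 -0.21] gap -0.0013770101556468892
tool z yaw -165.00288723294855 j [-33.    4.    9.6  95.6   0.  132. ]
the job is handed in; nothing more can be done
None
```

I pushed the cover straight back by its flange with shut fingers until it met the stop, then pushed the disc handle clockwise to its stop. The job is handed in, at 11.4 s of the 51 s allowed.

- **Cover:** the force rose to about 22 N with no further travel. The last top picture puts its rear edge at box x of about 151 mm, where the stop is.
- **Disc handle:** the force rose to about 16 N with no further travel. The picture measures a turn of about 1.55 rad, against 1.571 at the stop. That is within measuring error, and I take the valve as fully shut.
- **Everything else:** the plain bar's end is where it was before I pushed the disc handle. By eye, the fittings, carton and spanner have not moved. The gripper finished about 0.24 m up and clear of everything, with the wrist force near zero.

No check failed or disagreed.

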